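# Strain check of a glass prism in the bench polariscope

### The job

Check the tallest of the three glass prisms for strain: first slide the guard on top of the bench polariscope fully open, then lift that prism out of the rack, gripping it only by its two broad frosted sides and never by the clear end windows. Lower it upright into the open bay and hold it centred in the light path, midway between the two round windows with its clear ends squarely facing them, without letting it touch the polariscope. Leave the two short prisms, the tin, the tweezers and the bearing where they are, and finish while still holding the prism in the light, carried by the gripper alone.

Things in the scene. Friction and masses are not known exactly. Their poses are not given: they have to be found in the camera images.
- viewer: Fixed light grey bench polariscope 214 mm long, 128 deep. Origin on the bench under its bay's middle; front (switch, control) -x; light along y; z up. Bay: well 104 mm wide in x, y -38 to +38 mm, floor 30 mm up, rims 120; guard rails (|x| 50-58 mm) up to 131. Lamp housing y 38 to 130 mm, analyser head and eyepiece y -38 to -111 mm, below 120. Round windows stand 4 mm into the bay from its ends.
- beam (a point): Middle of the light path in the bay: 90 mm above the bench on the line joining the centres of the two round windows (frames 34 mm across), midway between them. Axes as viewer: light along y, z up.
- guard (a joint): Slide position (m) of the guard, a thin aluminium cover 107 x 88 mm over the bay, its top face 125.5 mm above the bench: 0 = bay covered, 0.082 = fully open, at its stop over the lamp housing. Grows as the guard slides along +y of viewer; slides with 1 to 2 N and stays where left.
- guard_grip (a point): Grip point on the guard's handle, 151.5 mm above the bench. The handle is an upright black fin, 36 mm long along y of viewer (the slide direction), 12 mm thick along its x, centred on this point in x and y; top 161.5 mm above the bench, 36 mm above the guard. Moves with the guard; axes as viewer.
- rack: Grey plastic rack, fixed, 54 x 170 x 24 mm (x, y, z), origin under its centre on the bench. Three pockets 31.5 x 19.5 mm (x, y) in a row along its y axis at y = -60, 0, +60 mm, floors 8 mm above the bench, each holding one upright glass prism; which stands where varies.
- prism_tall: Tallest glass prism, 30 x 18 x 70 mm (x, y, z), 90 g, upright in a rack pocket, sunk 16 mm, top 78 mm above the bench. Origin: centre of underside, z up. The two broad sides (facing +y and -y, 18 mm apart) are frosted: grip these. The narrow ends (facing +x and -x) are clear polished windows 14 mm wide between 2 mm bevels: fingers must not touch them; light passes along x.
- prism_mid (a point): Centre of the tall prism, 35 mm above its underside, axes as prism_tall.
- prism_short_a: A short glass prism, 30 x 18 x 48 mm, in another pocket, top 56 mm above the bench; origin at the centre of its underside. Leave it.
- prism_short_b: The other short glass prism, same size and description. Leave it.
- parts_tin: Round tin, 64 mm diameter, 22 mm high, loose on the bench near its front edge; origin under its centre. Leave it.
- tweezers: Steel tweezers, 126 mm long, lying loose near the bench's front edge, origin under the middle. Leave them.
- bearing: Ball bearing, 35 mm diameter, 11 mm high, lying loose to the left of the rack; origin under its centre. Leave it.
Things that resemble listed ones, but are neither listed nor needed, are in the scene too. Leave any turquoise look-alike of the prism_tall alone.

How it is judged:
On the way, in this order (a step that is already met when the one before it is completed fails the run):
1. the guard is slid fully open (at least 76 of 82 mm) while the tall prism still stands in the rack (value of joint guard above 0.076 m and z of prism_tall in the frame of rack below 0.012 m), for 0.2 s.
2. the tall prism is lifted clear of the rack in the gripper (contact force between the fingers and prism_tall above 1 N and z of prism_tall in the frame of rack above 0.03 m and contact force between rack and prism_tall below 0.05 N), for 0.2 s.
At the end, for the whole second after the job is handed in: Guard open (74 of 82 mm or more). The fingers alone hold the tall prism, still, not touching the polariscope; its centre within 5 mm sideways, 10 mm in height, 12 mm along the beam of the beam's middle; squared to the beam and upright within 0.1 rad. The short prisms stand in their pockets (value of joint guard above 0.074 m and contact force between the fingers and prism_tall above 1 N and contact force between viewer and prism_tall below 0.05 N and x of prism_mid in the frame of beam between -0.005 and 0.005 m and y of prism_mid in the frame of beam between -0.012 and 0.012 m and z of prism_mid in the frame of beam between -0.01 and 0.01 m and angle between the x axis of prism_tall and the y axis of viewer, either way round below 0.1 rad and angle between prism_tall's own z axis and vertical below 0.1 rad and linear speed of prism_tall below 0.02 m/s and distance of each of prism_short_a, prism_short_b from where it was at the start of the episode below 0.01 m and angle between each of prism_short_a, prism_short_b's own z axis and vertical below 0.2 rad); the arm keeps its last pose, push and grip.
It fails at once if the fingers touch a clear end window of the tall prism (contact force between the fingers and prism_tall_c1 above 0.3 N or contact force between the fingers and prism_tall_c2 above 0.3 N).
It fails at once if the tall prism is knocked against the polariscope (contact force between viewer and prism_tall above 3 N).
It fails at once if a short prism is disturbed (moved 10 mm or tipped 0.2 rad) (not (distance of each of prism_short_a, prism_short_b from where it was at the start of the episode below 0.01 m and angle between each of prism_short_a, prism_short_b's own z axis and vertical below 0.2 rad)).
It fails at once if the tin, the tweezers or the bearing is pushed about (over 20 mm) (distance of any of parts_tin, tweezers, bearing from where it was at the start of the episode above 0.02 m).
It also fails if it takes over 61 s, if anything falls off the work surface, if the arm or the gripper's body presses on something with over 40 N, if the wrist force passes 120 N, or if a joint passes its speed limit or range.

### The arm

A 7-joint arm with a two-finger parallel gripper is mounted at the origin on a cart in front of the work surface, level with it; the furniture and walls round the work are solid. World frame = base frame: x ahead of the robot, y to its left, z up, the work surface at z = 0. Lengths are in m, angles in rad, forces in N, time in s.
With the tool pointing down it reaches from about 0.4 to 0.85 m from the base axis. Payload 10.4 kg.
Tool frame: the origin (TCP) lies on the centre line of the jaws, within the pads' length; the fingertips stand 8 mm ahead of it and the grasp point (between the pads) lies 11 mm behind it (r.finger_overhang is the distance from the TCP to the fingertips, in m); z points along the fingers, y is the line along which they close (so a half turn about z gives the same grasp; the last joint's range is limited). The gripper opens to 87 mm and grips with 3 to 60 N. Pads are 19 mm wide; open, the fingers measure 117 mm over their backs; the gripper's body (75 mm by 190 mm) begins 51 mm behind the grasp point.
Start: joints at [-1.362, 0.332, -0.065, 1.46, 0.022, 1.35, -0.088], TCP at [0.144, 0.608, 0.231] pointing down, gripper open.
Joint ranges: [-2.6, 2.6], [-0.5, 2.12], [-1.47, 1.34], [0.16, 2.42], [-1.27, 4.41], [0.06, 2.06], [-2.6, 2.6]. Speed limits (rad/s): [2.22, 2.22, 2.79, 2.79, 3.14, 3.14, 3.14].

### API

Orientations are given as a unit quaternion [x, y, z, w].
In Python, from bench import r, vision gives the robot as it stands.
- The arm moves only by the tool drive_tool, never from a script. Its argument "series" is a list of rows, each a list of 2 entries, a list of its own where there are three numbers: the shift along the world's x, y, z in cm, then the turn about the world's z in degrees. A call has exactly 10 rows; each row shifts and turns the commanded pose from where the row before left it; what a row does not reach is not made up. A row lasts 1/8 s, in which the tool goes at most 62.5 mm and 10.7 degrees, less where a joint would pass 70% of its speed; a pose out of reach is approached as far as the arm can. A call with a gripper value outside its range is refused whole. "hand" is the closure, from 0 (fully open) to 1 (shut), set as the call begins (left out, the last holds). The fingers move at their own pace and stop on an object; "newtons" is the grip in N (left out, the last holds). Time passes only in rows, so rows that do not move let the fingers close, or fill a call up. It gives the time, the measured TCP pose, the force, the opening and the grip force at its end, in the units of the state.
- r.read_state(): the state, without advancing time (a new reading comes with each control period).
- vision.camera(name): name is "side" or "top" or "wrist"; returns a dict with "color" (400x640x3 uint8, red, green, blue), "intrinsics" (3x3 intrinsics, pixels), "R" (3x3) and "t" (3): a world point X has camera coordinates R X + t; the wrist camera has in their place "mount" (4x4, takes a point from camera to tool coordinates, whose origin is the TCP and whose axes are the flange's). Camera axes: x right, y down, z forward; pixel columns grow to the right and rows downward; lengths in m; the calibration is good to about 2 mm. The wrist camera is an equidistant fisheye: a pixel r from the principal point sees the ray r / f radians off the axis. A picture is of the moment at which its call begins: read the wrist's pose just before it. There is no depth.
- r.close_job(): hands the job in; it is judged then, once.
The state is a dict: "time": time; "joint_positions": joint angles; "joint_vel": joint speeds; "joint_torque": joint torques, N m; "ee_pos": TCP position; "eef_rot": TCP orientation; "ft_force": force on the tool from outside, world axes, zero at the start; "torque": the same for the moment, N m; "width": finger opening in m; "grip_force": force on a finger pad.
Only numpy, scipy, OpenCV 4.12 (cv2) and the standard library are available. Lean on these libraries where they do the work, as an engineer would, in place of code of your own. Each camera call takes 0.05 s, during which the arm holds its last target. There are 200 camera calls.

## Working session

There is one attempt and no reset: what is moved stays moved. The work goes in short steps, Python scripts to look and compute and a tool call to move; the robot and the scene stay as the last step left them, time stands still between calls to the robot, and variables do not carry over. Pictures are saved under pics/ and viewed, at most 10 in all, crops included, and the job is handed in when it is done.

Besides the shell and the picture viewer there is one more tool, called after "Call:" as name([rows], argument=value, ...), one row to a line, values as JSON. drive_tool: Moves the arm, as the interface text tells. Its arguments: {"type":"object","properties":{"series":{"type":"array"},"hand":{"type":"number"},"newtons":{"type":"number"}},"required":["series"]}

```bash
mkdir -p pics; ls
python3 - <<'E'
from bench import r, vision
import cv2,numpy as np,pickle
s=r.read_state();print({k:np.round(v,3).tolist() for k,v in s.items()})
for n in("top","side","wrist"):
    c=vision.camera(n);cv2.imwrite(f"pics/{n}0.png",c["color"][:,:,::-1]);pickle.dump(c,open(f"{n}0.pkl","wb"))
    print(n,{k:np.round(v,4).tolist() for k,v in c.items() if k!="color"})
E
```

```text
pics
{'time': 0.0, 'joint_positions': [-1.362, 0.333, -0.065, 1.461, 0.022, 1.35, -0.088], 'joint_vel': [-0.001, 0.001, -0.001, -0.001, -0.001, -0.001, -0.0], 'joint_torque': [0.0, -62.327, 0.025, -38.989, -0.061, 0.04, 0.0], 'ee_pos': [0.144, 0.608, 0.23], 'eef_rot': [0.116, 0.993, -0.001, -0.0], 'ft_force': [-1.405, -0.143, 0.469], 'torque': [-0.003, -0.039, 0.0], 'grip_force': 0.0, 'width': 0.087}
top {'intrinsics': [[516.0265, 0.0, 318.4616], [0.0, 516.0265, 198.5082], [0.0, 0.0, 1.0]], 'R': [[-0.0138, -0.9999, 0.0021], [-0.9771, 0.013, -0.2122], [0.2122, -0.0049, -0.9772]], 't': [0.1143, 0.4366, 1.3396]}
side {'intrinsics': [[515.874, 0.0, 322.6229], [0.0, 515.874, 197.941], [0.0, 0.0, 1.0]], 'R': [[-0.9998, -0.0179, 0.0008], [-0.0126, 0.6722, -0.7403], [0.0127, -0.7402, -0.6723]], 't': [0.406, 0.025, 1.3383]}
wrist {'intrinsics': [[309.7069, 0.0, 319.3022], [0.0, 309.7069, 200.6001], [0.0, 0.0, 1.0]], 'mount': [[-0.0004, -0.9533, -0.3022, 0.0831], [1.0, -0.0006, 0.0005, 0.0011], [-0.0007, -0.3022, 0.9533, -0.1538], [0.0, 0.0, 0.0, 1.0]]}
```

View pics/top0.png

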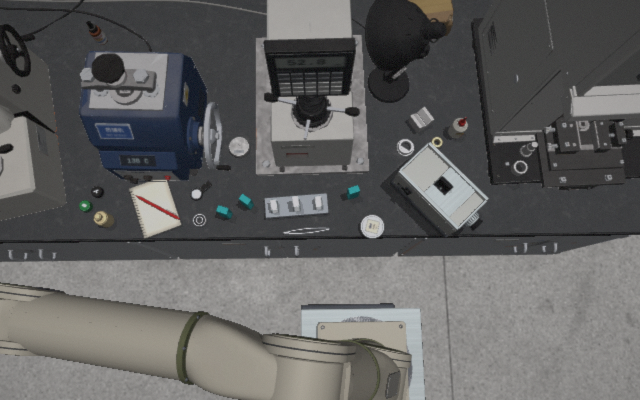

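View pics/side0.png

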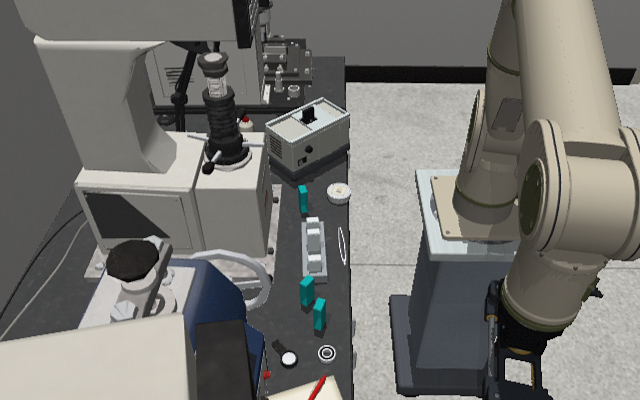

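Run:
```python
import cv2,numpy as np
t=cv2.imread("pics/top0.png");s=cv2.imread("pics/side0.png")
z=lambda im,x0,x1,y0,y1,k:cv2.resize(im[y0:y1,x0:x1],None,fx=k,fy=k,interpolation=cv2.INTER_CUBIC)
o=np.zeros((600,800,3),np.uint8)
def put(p,x,y):o[y:y+p.shape[0],x:x+p.shape[1]]=p
put(z(t,255,335,185,225,5),0,0)      # rack top x5
put(z(t,385,495,135,240,3.5) if 0 else z(t,390,490,138,238,4),400,0)
put(z(s,290,340,205,285,5),0,200)    # side rack x5 at (0,200)
put(z(s,260,357,90,180,4),260,405-165+165-0 if 0 else 400-0)[0:0] if 0 else put(z(s,260,357,92,140,4),400,405)
cv2.imwrite("pics/c1.png",o)
```

```text
(no output)
```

View pics/c1.png

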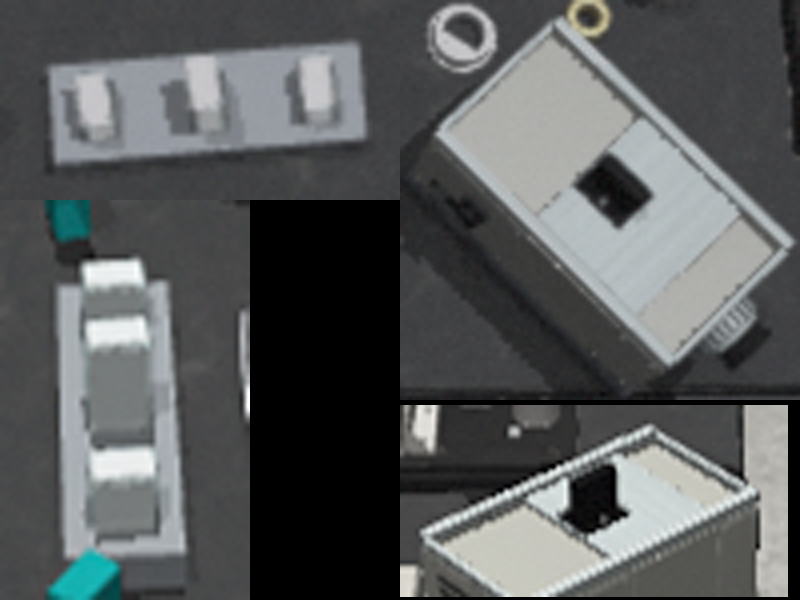

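```bash
cat > h.py <<'E'
import numpy as np,pickle,cv2
from scipy.spatial.transform import Rotation as Ro
def ray(c,p):
    K=c["intrinsics"];d=np.array([(p[0]-K[0,2])/K[0,0],(p[1]-K[1,2])/K[1,1],1.])
    return -c["R"].T@c["t"], c["R"].T@d
def atz(c,p,z):
    o,d=ray(c,p);return o+d*(z-o[2])/d[2]
def proj(c,X):
    x=c["R"]@X+c["t"];return (c["intrinsics"]@x)[:2]/x[2]
def wproj(c,X,pos,q):
    M=c["mount"];X=Ro.from_quat(q).inv().apply(np.atleast_2d(X)-pos);x=(X-M[:3,3])@M[:3,:3]
    r=np.hypot(x[:,0],x[:,1]);th=np.arctan2(r,x[:,2]);K=c["intrinsics"]
    return np.c_[K[0,2]+K[0,0]*th*x[:,0]/r,K[1,2]+K[0,0]*th*x[:,1]/r]
def wray(c,p,pos,q):
    K=c["intrinsics"];u=np.array([p[0]-K[0,2],p[1]-K[1,2]]);r=np.hypot(*u);th=r/K[0,0]
    d=np.r_[np.sin(th)*u/r,np.cos(th)];M=c["mount"];R=Ro.from_quat(q)
    return pos+R.apply(M[:3,3]),R.apply(M[:3,:3]@d)
def watz(c,p,z,pos,q):
    o,d=wray(c,p,pos,q);return o+d*(z-o[2])/d[2]
E
python3 - <<'E'
from h import *
t=pickle.load(open("top0.pkl","rb"));s=pickle.load(open("side0.pkl","rb"))
np.set_printoptions(precision=4,suppress=True)
v=[(558,20),(793,243),(670,362),(438,135)]
for z in(.12,.131):
    P=np.array([atz(t,(390+(a-400)/4,138+b/4),z) for a,b in v]);
    print(z,P[:,:2].tolist(),np.linalg.norm(np.roll(P,-1,0)-P,axis=1), np.degrees(np.arctan2(*(P[0]-P[1])[1::-1])),np.degrees(np.arctan2(*(P[3]-P[2])[1::-1])),P.mean(0))
k=[(50,66),(360,42),(367,136),(55,163)]
P=np.array([atz(t,(255+a/5,185+b/5),.024) for a,b in k]);print("rack",P[:,:2],np.linalg.norm(np.roll(P,-1,0)-P,axis=1),P.mean(0),np.degrees(np.arctan2(*(P[0]-P[1])[1::-1])))
print("tall",atz(t,(255+204/5,185+77/5),.078), "side tall top", atz(s,(290+119/5,205+(330-200)/5),.078))
# fin by two views
for pz in(.1615,):
    print("fin side",atz(s,(308.5,107.8),pz),"fin top",atz(t,(390+213/4,138+180/4),pz))
E
```

```text
0.12 [[0.5662297688898348, -0.18232732936643992], [0.41584060942883144, -0.32293529484008493], [0.3405158011065891, -0.23928050371630744], [0.4898453683055295, -0.10055952472318094]] [0.2059 0.1126 0.2038 0.1119] 43.07485994840423 42.89081204815575 [ 0.4531 -0.2113  0.12  ]
0.131 [[0.5626052735241117, -0.17977309783780304], [0.4135070400680047, -0.31917409813007447], [0.33882881261785125, -0.2362373916453952], [0.48687654924942947, -0.09870718012413121]] [0.2041 0.1116 0.2021 0.1109] 43.07485994840427 42.890812048155745 [ 0.4505 -0.2085  0.131 ]
rack [[0.4459 0.2543]
 [0.4571 0.0847]
 [0.4047 0.0818]
 [0.3921 0.2511]] [0.1699 0.0525 0.1698 0.0539] [0.4249 0.168  0.024 ] 93.77416643050684
tall [0.4271 0.168  0.078 ] side tall top [0.4231 0.1679 0.078 ]
fin side [ 0.4482 -0.213   0.1615] fin top [ 0.4484 -0.2006  0.1615]
```

Run:
```python
from h import *
t=pickle.load(open("top0.pkl","rb"));s=pickle.load(open("side0.pkl","rb"))
np.set_printoptions(precision=4,suppress=True)
f=lambda a,b,z:atz(t,(390+(a-400)/4,138+b/4),z)
A=f(590,165,.1255);B=f(692,262,.1255);print(A,B,np.linalg.norm(A-B),(A+B)/2)
u=np.r_[np.cos(np.radians(43)),np.sin(np.radians(43)),0];x=np.r_[u[1],-u[0],0]
O=(A+B)/2;O[2]=0
for dy in(0,.01,.02,.03):
  for sx,sy,z in[(0,0,.1615),(0,1,.1615),(0,-1,.1615)]:
    X=O+u*(dy+sy*.018)+x*sx*.006+[0,0,z]
    a=proj(t,X);b=proj(s,X);print(dy,sy,"top crop",((a-[390,138])*4+[400,0]),"side crop",(b-[260,92])*4+[400,405])
```

```text
[ 0.4673 -0.1957  0.1255] [ 0.4033 -0.2562  0.1255] 0.08807095473388073 [ 0.4353 -0.226   0.1255]
0 0 top crop [655.3975 200.0933] side crop [613.6786 458.0722]
0 1 top crop [634.1202 179.6651] side crop [593.6286 467.6729]
0 -1 top crop [676.7662 220.6092] side crop [633.4753 448.5928]
0.01 0 top crop [643.5655 188.7335] side crop [602.5713 463.3908]
0.01 1 top crop [622.3388 168.3538] side crop [582.3783 473.06  ]
0.01 -1 top crop [664.8834 209.2006] side crop [622.5082 453.8443]
0.02 0 top crop [631.7617 177.4007] side crop [591.3849 468.7473]
0.02 1 top crop [610.5852 157.0693] side crop [571.0476 478.4856]
0.02 -1 top crop [653.0289 197.8191] side crop [611.4635 459.1329]
0.03 0 top crop [619.9858 166.0947] side crop [580.1187 474.142 ]
0.03 1 top crop [598.8595 145.8115] side crop [559.6353 483.9502]
0.03 -1 top crop [641.2025 186.4648] side crop [600.3404 464.459 ]
```

The side crop shows the middle prism, top about (314,231) in the side picture and (296,200) in the top one, clearly standing taller. 

Candidates:
- White prisms in the top picture at (274,206), (296,200) and (318,200).
- Turquoise look-alikes at (223,212), (245,200) and (353,191).

I choose the white one at (296,200). The guard fin is at about world (0.450,-0.212), and the guard measures 88 mm, as given.

Call:
drive_tool([
  [[4, -4, 1.2], -9],
  [[4, -4, 1.2], -9],
  [[4, -4, 1.2], -9],
  [[4, -4, 1.2], -9],
  [[4, -4, 1.2], -9],
  [[4, -4, 1], -9],
  [[0.3, -5, 0], -9],
  [[0.3, -5, 0], -9],
  [[0.3, -5, 0], -9],
  [[0.3, -5, 0], -9],
], hand=0, newtons=20)

```text
time: 1.4
ee_pos: [0.3954, 0.1666, 0.3005]
eef_rot: [0.786, 0.619, 0.0, -0.0]
ft_force: [1.9, -0.7, -0.1]
width: 0.0868
grip_force: 0.0
```

Call:
drive_tool([
  [[0.5, -5, 0], -5],
  [[0.5, -5, 0], -5],
  [[0.5, -5, 0], -5],
  [[0.5, -5, 0], -5],
  [[0.7, -5, 0], -5],
  [[0.7, -5, 0], -5],
  [[1, -4, -1], -3.5],
  [[1, -4, -2], 0],
  [[0, 0, -3], 0],
  [[0, 0, 0], 0],
])

```text
time: 2.65
ee_pos: [0.4483, -0.2115, 0.239]
eef_rot: [0.93, 0.368, -0.002, -0.001]
ft_force: [-0.4, -0.2, 0.1]
width: 0.0873
grip_force: 0.0
```

Run:
```python
from bench import r, vision
from h import *
s=r.read_state();c=vision.camera("wrist");c["pos"]=s["ee_pos"];c["q"]=s["eef_rot"];pickle.dump(c,open("w1.pkl","wb"))
print(s["ee_pos"],s["eef_rot"],s["joint_positions"])
im=np.ascontiguousarray(c["color"][:,:,::-1])
u=np.r_[np.cos(np.radians(43)),np.sin(np.radians(43)),0];x=np.r_[u[1],-u[0],0];O=np.r_[.4353,-.226,0]
pts=[O+u*(.02+a)+x*b+[0,0,.1615] for a in(-.018,.018) for b in(-.006,.006)]+[O+u*a+x*b+[0,0,.1255] for a in(-.044,.044) for b in (-.05,.05)]
for p in wproj(c,np.array(pts),np.array(c["pos"]),c["q"]):cv2.circle(im,tuple(int(v) for v in p),2,(0,0,255),-1)
cv2.imwrite("pics/w1.png",im)
```

```text
[ 0.44831244 -0.21145627  0.23903139] [ 9.29849825e-01  3.67934234e-01 -1.77434791e-03 -7.43694013e-04] [-0.55640081  0.01604534  0.93023762  1.8173463  -0.0119093   1.31828348
 -0.44042732]
```

View pics/w1.png

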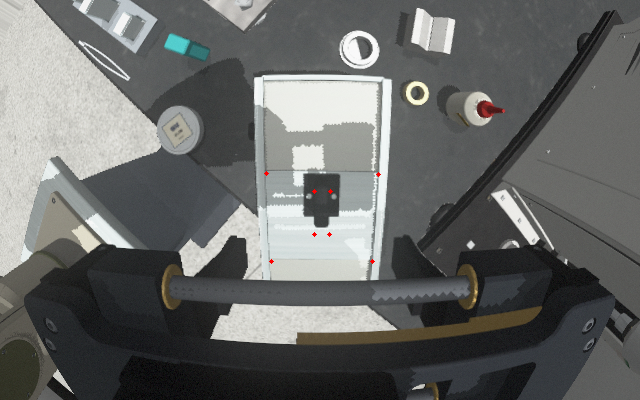

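Run:
```python
from h import *
c=pickle.load(open("w1.pkl","rb"));im=c["color"][:,:,::-1][155:255,260:385]
im=cv2.convertScaleAbs(im,alpha=2.0,beta=10)
a=cv2.resize(im,None,fx=6,fy=6,interpolation=cv2.INTER_CUBIC)
cv2.imwrite("pics/w1c.png",a)
```

```text
(no output)
```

View pics/w1c.png

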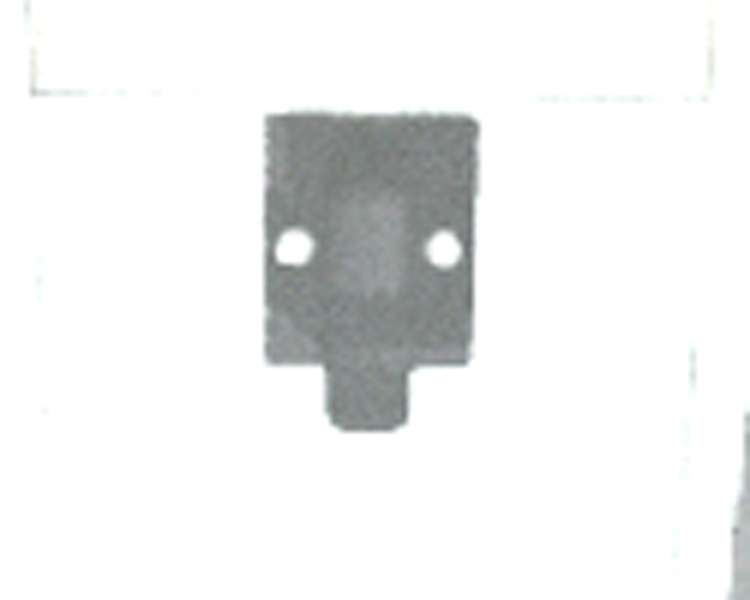

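Run:
```python
from h import *
c=pickle.load(open("w1.pkl","rb"));pos,q=np.array(c["pos"]),c["q"]
u=np.r_[np.cos(np.radians(43)),np.sin(np.radians(43)),0];x=np.r_[u[1],-u[0],0];O=np.r_[.4353,-.226,0]
for n,p,z in[("end",(321.3,226.7),.1615),("far",(321.3,186),.1615),("screws",(321.3,196.3),.1275),("plateL",(304,170+4),.1275),("edge",(322,171),.1255),("edgeL",(265.5,171),.1255),("edgeR",(378.5,171.4),.1255)]:
    X=watz(c,p,z,pos,q);d=X-O;print(n,X.round(4),"viewer x,y mm",(d@x*1e3).round(1),(d@u*1e3).round(1))
y=Ro.from_quat(q).apply([0,1,0]);print(np.degrees(np.arctan2(y[1],y[0])))
```

```text
end [ 0.4411 -0.2196  0.1615] viewer x,y mm -0.7 8.6
far [ 0.4658 -0.1964  0.1615] viewer x,y mm -0.9 42.5
screws [ 0.4523 -0.2092  0.1275] viewer x,y mm -0.7 23.9
plateL [ 0.4568 -0.1841  0.1275] viewer x,y mm -15.9 44.3
edge [ 0.4693 -0.1941  0.1255] viewer x,y mm -0.2 46.6
edgeL [ 0.4351 -0.1573  0.1255] viewer x,y mm -50.4 46.7
edgeR [ 0.5037 -0.2309  0.1255] viewer x,y mm 50.2 46.7
-46.82358319232722
```

Call:
drive_tool([
  [[0.3, 0, -3], 0],
  [[0, 0, -3], 0],
  [[0, 0, -2.5], 0],
  [[0, 0, -1], 0],
  [[0, 0, -0.2], 0],
  [[0, 0, 0], 0],
  [[0, 0, 0], 0],
  [[0, 0, 0], 0],
  [[0, 0, 0], 0],
  [[0, 0, 0], 0],
])

```text
time: 3.95
ee_pos: [0.4526, -0.2117, 0.1436]
eef_rot: [0.93, 0.368, 0.0, 0.0]
ft_force: [0.7, 0.5, 0.1]
width: 0.0867
grip_force: 0.0
```

Call:
drive_tool([
  [[0, 0, 0], 0],
  [[0, 0, 0], 0],
  [[0, 0, 0], 0],
  [[0, 0, 0], 0],
  [[0, 0, 0], 0],
  [[0, 0, 0], 0],
  [[0, 0, 0], 0],
  [[0, 0, 0], 0],
  [[0, 0, 0], 0],
  [[0, 0, 0], 0],
], hand=1, newtons=20)

```text
time: 5.2
ee_pos: [0.4515, -0.2104, 0.1434]
eef_rot: [0.93, 0.368, -0.001, -0.002]
ft_force: [-7.2, 6.7, 8.3]
width: 0.0119
grip_force: 20.0
```

Call:
drive_tool([
  [[-0.1, 0.1, 0], 0],
  [[0.76, 0.71, 0], 0],
  [[0.76, 0.71, 0], 0],
  [[0.76, 0.71, 0], 0],
  [[0.76, 0.71, 0], 0],
  [[0.76, 0.71, 0], 0],
  [[0.76, 0.71, 0], 0],
  [[0.76, 0.71, 0], 0],
  [[0.76, 0.71, 0], 0],
  [[0, 0, 0], 0],
])

```text
time: 6.45
ee_pos: [0.5115, -0.1553, 0.1434]
eef_rot: [0.93, 0.368, -0.002, 0.0]
ft_force: [-5.6, -6.2, -1.1]
width: 0.0124
grip_force: 20.0
```

Call:
drive_tool([
  [[0, 0, 0], 0],
  [[0, 0, 0], 0],
  [[0, 0, 0], 0],
  [[0, 0, 0], 0],
  [[0, 0, 0], 0],
  [[0, 0, 0], 0],
  [[0, 0, 3], 0],
  [[0, 0, 4], 0],
  [[0, 0, 5], 0],
  [[0, 0, 2], 0],
], hand=0)

```text
time: 7.7
ee_pos: [0.5131, -0.1543, 0.2863]
eef_rot: [0.93, 0.368, 0.002, 0.001]
ft_force: [0.8, 0.9, -1.0]
width: 0.0862
grip_force: 0.0
```

Run:
```python
from bench import r, vision
from h import *
s=r.read_state();c=vision.camera("wrist");c["pos"]=s["ee_pos"];c["q"]=s["eef_rot"];pickle.dump(c,open("w2.pkl","wb"))
t=vision.camera("top")
print(s["ee_pos"],s["eef_rot"],s["width"])
o=np.zeros((600,800,3),np.uint8);o[:400,:640]=c["color"][:,:,::-1]
o[400:,:300]=cv2.resize(t["color"][138:238,390:540,::-1],None,fx=2,fy=2);cv2.imwrite("pics/w2.png",o)
```

```text
[ 0.51310718 -0.15434168  0.28633459] [9.29768146e-01 3.68141338e-01 1.66886928e-03 6.03571133e-04] 0.08619111230329057
```

View pics/w2.png

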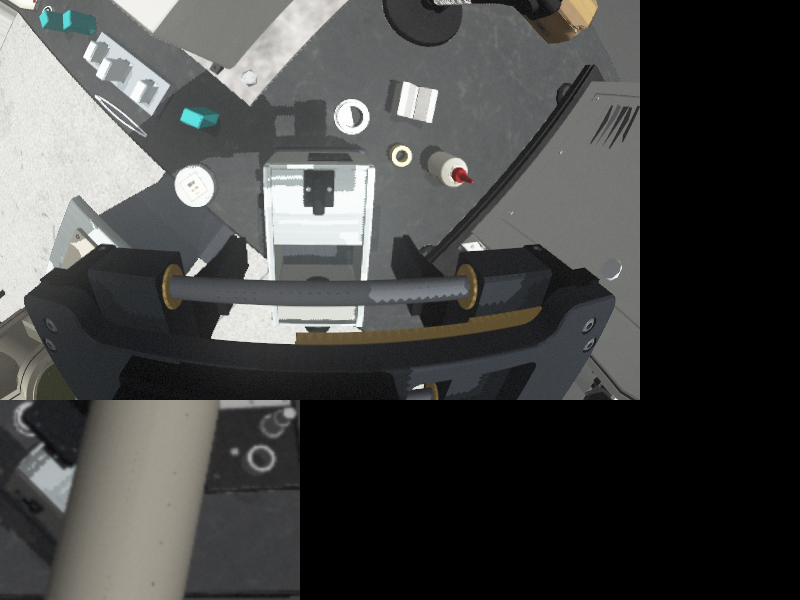

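Call:
drive_tool([
  [[-2.2, 2.5, 0], -4],
  [[-2.2, 2.5, 0], -4],
  [[-2.2, 2.7, 0], -4],
  [[-2.1, 3.5, 0], -4],
  [[0, 4.5, 0], -5],
  [[0, 4.5, 0], -5],
  [[0, 4.5, 0], -5],
  [[0, 4.5, -2], -5],
  [[0, 3, -4], -3.4],
  [[0, 0, 0], 0],
])

```text
time: 9.05
ee_pos: [0.423, 0.169, 0.2197]
eef_rot: [0.999, 0.035, -0.003, 0.002]
ft_force: [0.7, 0.2, 1.1]
width: 0.0871
grip_force: 0.0
```

Run:
```python
from bench import r, vision
from h import *
s=r.read_state();c=vision.camera("wrist");c["pos"]=s["ee_pos"];c["q"]=s["eef_rot"];pickle.dump(c,open("w3.pkl","wb"))
y=Ro.from_quat(c["q"]).apply([0,1,0]);print(s["ee_pos"],np.degrees(np.arctan2(y[1],y[0])),s["joint_positions"])
u=np.r_[np.cos(np.radians(3.77)),np.sin(np.radians(3.77)),0];v=np.r_[-u[1],u[0],0];O=np.r_[.4249,.168,0]
im=np.ascontiguousarray(c["color"][:,:,::-1])
P=[O+u*a+v*b+[0,0,.024] for a in(-.027,.027) for b in(-.085,.085)]+[O+u*a+v*b+[0,0,.078] for a in(-.015,.015) for b in(-.009,.009)]
W=wproj(c,np.array(P),np.array(c["pos"]),c["q"]);print(W.round(1).tolist())
x0,y0=[int(k) for k in W[4:].mean(0)-[80,60]];y0=max(0,y0);print(x0,y0)
a=cv2.resize(im[y0:y0+120,x0:x0+160],None,fx=5,fy=5,interpolation=cv2.INTER_CUBIC)
for p in W:cv2.circle(a,tuple(int(5*k) for k in p-[x0,y0]),3,(0,0,255),-1)
cv2.imwrite("pics/w3.png",a)
```

```text
[0.42298433 0.16903694 0.2197028 ] -85.99564908111905 [-0.90740747 -0.05548302  0.41550996  1.91566308  0.02453675  1.28365846
 -2.00049253]
[[391.1, 198.9], [249.7, 198.6], [394.0, 154.6], [247.2, 154.0], [330.0, 203.5], [312.0, 203.4], [330.4, 174.3], [311.9, 174.3]]
241 128
```

View pics/w3.png

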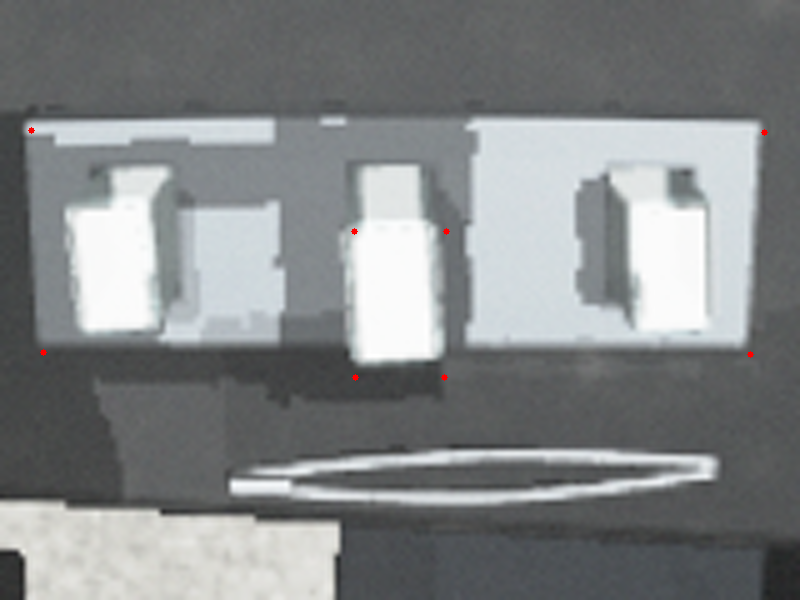

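Call:
drive_tool([
  [[0.35, -0.05, 0], 0],
  [[0, 0, -2], 0],
  [[0, 0, -2], 0],
  [[0, 0, -2], 0],
  [[0, 0, -2], 0],
  [[0, 0, -2], 0],
  [[0, 0, 0], 0],
  [[0, 0, 0], 0],
  [[0, 0, 0], 0],
  [[0, 0, 0], 0],
], hand=0.5)

```text
time: 10.35
ee_pos: [0.4292, 0.1678, 0.1242]
eef_rot: [0.999, 0.033, 0.0, -0.0]
ft_force: [-0.5, 0.7, -0.7]
width: 0.0436
grip_force: 0.0
```

Call:
drive_tool([
  [[-0.2, 0, -1.5], 0],
  [[0, 0, -1.5], 0],
  [[0, 0, -1.5], 0],
  [[0, 0, -1.5], 0],
  [[0, 0, -0.9], 0],
  [[0, 0, 0], 0],
  [[0, 0, 0], 0],
  [[0, 0, 0], 0],
  [[0, 0, 0], 0],
  [[0, 0, 0], 0],
])

```text
time: 11.6
ee_pos: [0.4269, 0.1677, 0.0547]
eef_rot: [0.999, 0.033, 0.0, -0.0]
ft_force: [-0.3, -0.6, -0.1]
width: 0.0435
grip_force: 0.0
```

Call:
drive_tool([
  [[0, 0, 0], 0],
  [[0, 0, 0], 0],
  [[0, 0, 0], 0],
  [[0, 0, 0], 0],
  [[0, 0, 0], 0],
  [[0, 0, 0], 0],
  [[0, 0, 0], 0],
  [[0, 0, 0], 0],
  [[0, 0, 0], 0],
  [[0, 0, 0], 0],
], hand=1, newtons=15)

```text
time: 12.85
ee_pos: [0.4269, 0.1677, 0.0546]
eef_rot: [0.999, 0.033, 0.0, -0.0]
ft_force: [0.9, 2.1, -1.7]
width: 0.0182
grip_force: 14.9
```

Call:
drive_tool([
  [[0, 0, 0], 0],
  [[0, 0, 0.8], 0],
  [[0, 0, 1], 0],
  [[0, 0, 1.2], 0],
  [[0, 0, 2], 0],
  [[0, 0, 3], 0],
  [[0, 0, 4], 0],
  [[0, 0, 4], 0],
  [[0, 0, 2], 0],
  [[0, 0, 0], 0],
], newtons=25)

```text
time: 14.1
ee_pos: [0.4277, 0.1675, 0.2363]
eef_rot: [0.999, 0.033, 0.001, -0.001]
ft_force: [0.5, 0.4, -0.8]
width: 0.0178
grip_force: 24.9
```

Run:
```python
from bench import r, vision
from h import *
s=r.read_state();c=vision.camera("wrist");sd=vision.camera("side")
o=np.zeros((600,800,3),np.uint8);o[:400,:]=cv2.resize(c["color"][100:350,100:600,::-1],(800,400))
o[400:,:400]=cv2.resize(sd["color"][190:290,200:400,::-1],(400,200));cv2.imwrite("pics/w4.png",o)
```

```text
(no output)
```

View pics/w4.png

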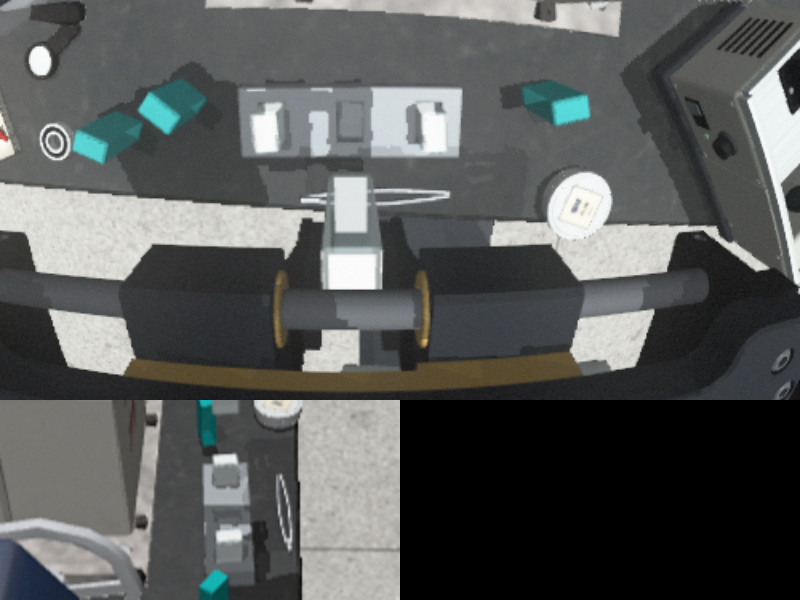

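Call:
drive_tool([
  [[-0.5, -2, 0], 2],
  [[-0.5, -4, 0], 4],
  [[0, -5, 0], 5],
  [[0, -5, 0], 5],
  [[0, -5, 0], 5],
  [[0, -5, 0], 5],
  [[0.5, -5, 0], 5],
  [[0.6, -4, 0], 4],
  [[0.5, -3, 0], 3],
  [[0.2, -1.3, 0], 1.2],
])

```text
time: 15.45
ee_pos: [0.434, -0.2271, 0.2338]
eef_rot: [0.931, 0.366, -0.001, 0.0]
ft_force: [0.0, 0.8, -1.4]
width: 0.0175
grip_force: 24.9
```

Call:
drive_tool([
  [[0, 0, 0], 0],
  [[0, 0, 0], 0],
  [[0, 0, -1], 0],
  [[0, 0, -1], 0],
  [[0, 0, 0], 0],
  [[0, 0, 0], 0],
  [[0, 0, 0], 0],
  [[0, 0, 0], 0],
  [[0, 0, 0], 0],
  [[0, 0, 0], 0],
])

```text
time: 16.7
ee_pos: [0.4349, -0.2254, 0.2146]
eef_rot: [0.93, 0.367, 0.0, 0.0]
ft_force: [0.5, 1.1, -1.7]
width: 0.0177
grip_force: 24.9
```

Run:
```python
from bench import r, vision
from h import *
s=r.read_state();c=vision.camera("wrist");sd=vision.camera("side");c["pos"]=s["ee_pos"];c["q"]=s["eef_rot"];pickle.dump(c,open("w5.pkl","wb"))
y=Ro.from_quat(c["q"]).apply([0,1,0]);print(s["ee_pos"],np.degrees(np.arctan2(y[1],y[0])))
u=np.r_[np.cos(np.radians(43)),np.sin(np.radians(43)),0];x=np.r_[u[1],-u[0],0];O=np.r_[.4353,-.226,0]
d=np.array(s["ee_pos"])-O;print("viewer x,y",d@x,d@u)
o=np.zeros((600,800,3),np.uint8);o[:400,:]=cv2.resize(c["color"][140:340,120:520,::-1],(800,400))
P=[O+u*a+x*b+[0,0,.131] for a in(-.038,.038) for b in(-.058,-.050,.050,.058)]
W=wproj(c,np.array(P),np.array(c["pos"]),c["q"])
for p in W:cv2.circle(o,tuple(int(2*k) for k in p-[120,140]),3,(0,0,255),-1)
o[400:,:400]=cv2.resize(sd["color"][80:180,240:440,::-1],(400,200));cv2.imwrite("pics/w5.png",o)
```

```text
[ 0.43488112 -0.22541432  0.21461669] -46.98114932401034
viewer x,y -0.0007140156392761116 9.307875876377047e-05
```

View pics/w5.png

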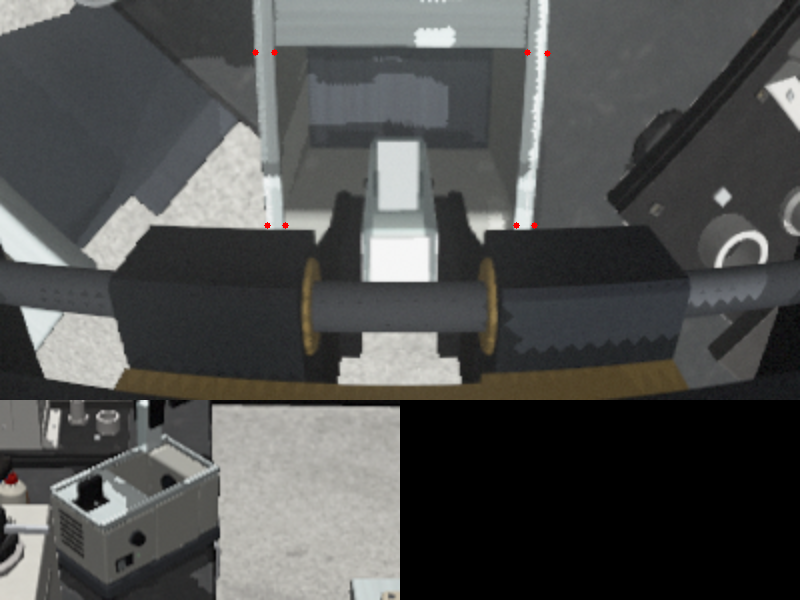

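Call:
drive_tool([
  [[0.1, 0.03, -1.5], 0],
  [[0, 0, -1.5], 0],
  [[0, 0, -1.5], 0],
  [[0, 0, -1.5], 0],
  [[0, 0, -1.5], 0],
  [[0, 0, -1.5], 0],
  [[0, 0, -1.3], 0],
  [[0, 0, -0.9], 0],
  [[0, 0, 0], 0],
  [[0, 0, 0], 0],
])

```text
time: 18.05
ee_pos: [0.4361, -0.2253, 0.1029]
eef_rot: [0.93, 0.367, 0.0, 0.0]
ft_force: [0.8, -0.3, -1.5]
width: 0.0177
grip_force: 24.9
```

Call:
drive_tool([
  [[0, 0, 0], 0],
  [[0, 0, 0], 0],
  [[0, 0, 0], 0],
  [[0, 0, 0], 0],
  [[0, 0, 0], 0],
  [[0, 0, 0], 0],
  [[0, 0, 0], 0],
  [[0, 0, 0], 0],
  [[0, 0, 0], 0],
  [[0, 0, 0], 0],
])

```text
time: 19.3
ee_pos: [0.4359, -0.2251, 0.1026]
eef_rot: [0.93, 0.367, 0.0, 0.0]
ft_force: [-0.3, -0.8, -0.4]
width: 0.0175
grip_force: 24.9
```

Run:
```python
from bench import r, vision
from h import *
s=r.read_state();c=vision.camera("wrist");sd=vision.camera("side")
q=s["eef_rot"];y=Ro.from_quat(q).apply([0,1,0]);print(s["ee_pos"],np.degrees(np.arctan2(y[1],y[0])),s["ft_force"])
u=np.r_[np.cos(np.radians(43)),np.sin(np.radians(43)),0];x=np.r_[u[1],-u[0],0];O=np.r_[.4353,-.226,0]
d=np.array(s["ee_pos"])-O;print("viewer x,y",d@x,d@u)
o=np.zeros((600,800,3),np.uint8);o[:400,:]=cv2.resize(c["color"][140:340,120:520,::-1],(800,400))
o[400:,:400]=cv2.resize(sd["color"][60:160,240:440,::-1],(400,200));cv2.imwrite("pics/w6.png",o)
```

```text
[ 0.43586631 -0.22511258  0.1025782 ] -46.980322859536706 [-0.25161033 -0.76707014 -0.41672322]
viewer x,y -0.00026279681710538854 0.0010193945653205298
```

View pics/w6.png

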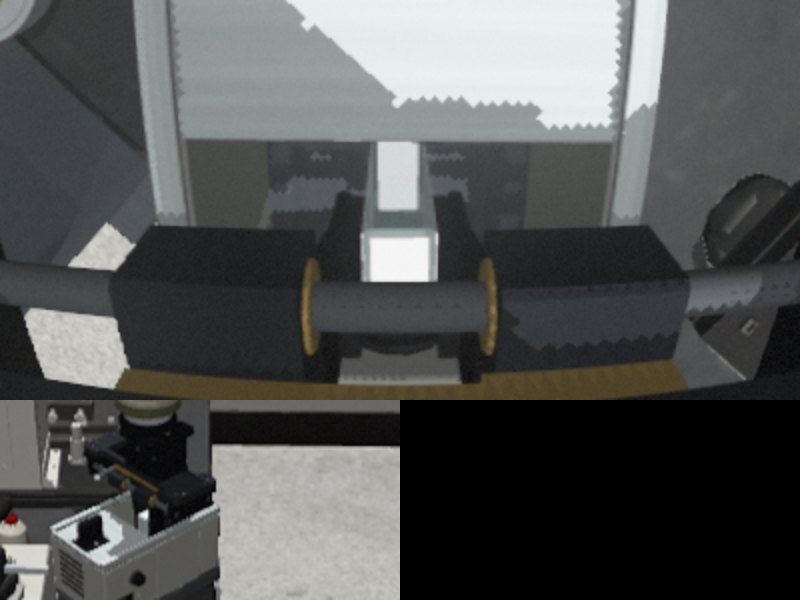

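The picture shows the prism's top at about (400,258), centred between the rails (bay edges at about 183 and 612, midpoint 398). The guard is open and no contact force shows, so I'm handing in.

```bash
python3 -c "
from bench import r
print(r.close_job())"
```

```text
the job is handed in; nothing more can be done
None
```

The guard was slid fully open, and I handed in with the tall prism gripped by its frosted sides, upright, centred and squared in the polariscope's light path; no touch on the polariscope showed, and no verdict came back.

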